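# Lock the ink bottle in its filling stand and unscrew the cap

### The job

Slide the stand's bolt along its track, past the front of the square bottle and fully home into the keeper, so that the bottle cannot turn in its well. Then unscrew the tight black cap just until its threads let go, lift it straight off with the bottle staying down in its well, and finish holding the cap upright in the gripper about 2 cm clear above the bottle's mouth; do not put it down or let go. Leave the pen, the dish, the eraser and the spectacles alone.

Things in the scene. Friction and masses are not known exactly. Their poses are not given: they have to be found in the camera images.
- stand: Fixed wooden plate, x -58 to +50, y -159 to +63, 8 mm thick. Origin on the desk under the centre of its round brass well (inner radius 38, outer 42.5, rim 20 mm above the desk, floor 8). The bolt runs along the stand's +y at x = -33, axis 28 mm up. Arches 39 mm high over the bolt: guide at y -49 to -37, keeper at +37 to +53; behind the guide an open channel 28 mm high.
- bolt (a joint): Slide of the bolt, m: 0 drawn back (starts 0 to 0.012), grows along the stand's +y, 0.080 fully home in the keeper (end stop). Needs about 4 N; stays where it is left. Bar 10 mm thick; home, it lies 2 mm in front of the bottle's flat face, so that the bottle cannot turn more than about 0.2 rad.
- bolt_grip (a point): Middle of the bolt's upright steel handle, a cylinder 14 mm across and 30 mm tall (46 to 76 mm above the desk), 62 mm above the desk, on a thinner stem. Moves with the bolt: at the stand's x = -33 mm, from y = -138 (drawn back) to y = -58 mm (home). Axes as the stand's.
- keeper (a point): Middle of the keeper arch, on the bolt's axis, 28 mm above the desk. Axes as the stand's.
- bottle: Loose square amber glass bottle, 52 x 52 mm, 0.3 to 0.5 kg, shoulder 44 and mouth 75 mm above its underside; origin at the centre of its underside, z up. Stands in the well with its sides parallel to the stand's within a few degrees; would turn with the cap if the bolt were not home. Only its weight holds it down.
- mouth (a point): Centre of the bottle's mouth (rim of the neck, outer radius 14 mm), 75 mm above the bottle's underside, 83 mm above the desk.
- cap: Loose black ribbed cap, 48 mm across, 24 tall, 60 g; origin at centre of its open underside, z up. At first its underside is 67, its top 91 mm above the desk. Unscrews counter-clockwise from above: yaw relative to the bottle starts 0.02 to 0.12, threads free from 1.05, stop at 1.6 rad. A sprung liner (10 N) makes it tight (to 0.35 N m) and lifts it up to 5 mm when free; then it lifts straight off.
- cap_grip (a point): On the cap's axis, 14 mm above its underside (81 mm above the desk at the start), the height to grip across its 48 mm diameter. Axes as the cap's.
- cap_edge (a point): Point of the cap's underside 20 mm from its axis along the cap's own x axis; it tells how far the cap has turned. Axes as the cap's.
- fountain_pen: Bystander: black pen, 138 mm long, lying on the desk, loose; origin at the centre of its underside.
- clip_dish: Bystander: round dish, 87 mm across, 26 mm high, loose; origin at the centre of its underside.
- eraser: Bystander: eraser, 22 x 45 x 13 mm, loose; origin at the centre of its underside.
- spectacles: Bystander: pair of spectacles, 145 x 136 x 43 mm, loose; origin at the centre of its underside.
There are look-alikes about, which are no part of the job. Several things have the shape of the stand; the one meant has the colours described above.

How it is judged:
On the way, in this order (a step that is already met when the one before it is completed fails the run):
1. the bolt is fully home in the keeper, the bottle in its well and the cap still screwed on (value of joint bolt above 0.076 m and z of cap in the frame of bottle below 0.0605 m and angle between the x axis of cap and the x axis of bottle, either way round below 0.4 rad and z of bottle in the frame of stand below 0.013 m and horizontal distance between bottle and stand below 0.008 m and angle between bottle's own z axis and vertical below 0.08 rad), for 0.2 s.
2. the cap is off its threads and above them, the bolt home and the bottle down in its well (value of joint bolt above 0.076 m and z of cap in the frame of bottle above 0.069 m and z of bottle in the frame of stand below 0.013 m and horizontal distance between bottle and stand below 0.008 m and angle between bottle's own z axis and vertical below 0.08 rad), for 0.1 s.
At the end, for the whole second after the job is handed in: Bolt within 4 mm of home; bottle down in its well (5 mm, 0.08 rad), untouched by the arm; cap held still in the fingers (over 1 N), touching nothing else, tilted under 0.2 rad, its underside 3 to 45 mm above the mouth and within 20 mm of its centre (value of joint bolt above 0.076 m and z of bottle in the frame of stand below 0.013 m and horizontal distance between bottle and stand below 0.008 m and angle between bottle's own z axis and vertical below 0.08 rad and z of cap in the frame of mouth between 0.003 and 0.045 m and horizontal distance between cap and mouth below 0.02 m and angle between cap's own z axis and vertical below 0.2 rad and linear speed of cap below 0.02 m/s and contact force between the fingers and cap above 1 N and contact force between each of cap, the arm and bottle below 0.05 N and contact force between cap and stand below 0.05 N); the arm keeps its last pose, push and grip.
It fails at once if the bottle is lifted more than 8 mm out of its place or tipped (z of bottle in the frame of stand above 0.016 m or angle between bottle's own z axis and vertical above 0.2 rad).
It fails at once if the cap is carried away, more than 90 mm above the mouth or 60 mm aside (z of cap in the frame of mouth above 0.09 m or horizontal distance between cap and mouth above 0.06 m).
It fails at once if the cap is turned on after its threads let go, past 1.7 rad from the bottle, while still down on the neck (x of cap_edge in the frame of bottle below -0.0026 m and z of cap in the frame of bottle below 0.068 m).
It fails at once if a bystander is moved more than 20 mm (distance of any of fountain_pen, clip_dish, eraser, spectacles from where it was at the start of the episode above 0.02 m).
It also fails if it takes over 48 s, if anything falls off the work surface, if the arm or the gripper's body presses on something with over 40 N, if the wrist force passes 120 N, or if a joint passes its speed limit or range.

### The arm

A 7-joint arm with a two-finger parallel gripper is mounted at the origin on the work surface; the furniture and walls round the work are solid. World frame = base frame: x ahead of the robot, y to its left, z up, the work surface at z = 0. Lengths are in m, angles in rad, forces in N, time in s.
With the tool pointing down it reaches from about 0.35 to 0.9 m from the base axis. Payload 19.9 kg.
Tool frame: the origin (TCP) lies between the finger pads; the fingertips stand 19 mm ahead of it and the grasp point (between the pads) is the TCP; y points along the fingers, x is the direction in which the jaws open and shut, and the axes are right-handed (so a half turn about y gives the same grasp; the last joint's range is limited). The gripper opens to 94 mm and grips with 3 to 60 N. Pads are 16 mm wide; open, the fingers measure 119 mm over their backs; the gripper's body (75 mm by 177 mm) begins 78 mm behind the grasp point.
Start: joints at [1.29, 0.417, -0.01, 1.614, 0.005, 1.111, -0.053], TCP at [0.148, -0.607, 0.224] pointing down, gripper open.
Joint ranges: [-2.81, 2.81], [-0.39, 2.02], [-1.27, 1.25], [0.06, 2.57], [-1.19, 4.33], [0.19, 2], [-2.82, 2.82]. Speed limits (rad/s): [1.89, 1.89, 2.39, 2.39, 3.01, 3.01, 3.01].

### API

Orientations are given as a unit quaternion [w, x, y, z].
In Python, from rig import telemetry, viewer, ticket gives the robot as it stands. The module is installed in compiled form; this text tells all that it offers.
- The arm moves only by the tool apply_moves, never from a script. Its argument "motion" is a list of rows, each a list of 6 numbers: the shift along the tool's x, y, z in cm, then the turn, a rotation vector about the tool's x, y, z in rad. In form: [[tx, ty, tz, ax, ay, az], ...]. A call has exactly 5 rows; each row is the pose to reach, as a shift and turn from the pose commanded when the call began, along the tool's axes at that moment; what a row does not reach only later rows make up. A row lasts 1/12 s, in which the tool goes at most 41.7 mm and 7.16 degrees, less where a joint would pass 70% of its speed; a pose out of reach is approached as far as the arm can. A call with a gripper value outside its range is refused whole. "jaw" is the opening in per cent of the stroke, from 0 (shut) to 100 (fully open), set as the call begins (left out, the last holds). The fingers move at their own pace and stop on an object; the grip force is fixed at half the most. Time passes only in rows, so rows that repeat a pose let the fingers close, or fill a call up. It gives the time, the measured TCP pose, the force and the opening at its end, in the units of the state.
- telemetry.get_obs(): the state, without advancing time (a new reading comes with each control period).
- viewer.capture(name): name is "scene" or "side" or "wrist"; returns a dict with "pixels" (400x640x3 uint8, blue, green, red), "depth" (400x640 float32, m along the optical axis (not along the pixel's ray), 0 where there is no reading), "camera_matrix" (3x3 intrinsics, pixels), "k1" (the pictures are not rectified: a ray, as slopes to the right and down, at radius r is drawn at 1 + k1 r^2 times it, then the intrinsics apply), "cam_to_world" (4x4, takes a point from camera to world coordinates). Camera axes: x right, y down, z forward; pixel columns grow to the right and rows downward; lengths in m; the calibration is good to about 2 mm. A picture is of the moment at which its call begins.
- ticket.finish_job(): hands the job in, once; it reports no verdict.
The state is a dict: "time": time; "q": joint angles; "joint_vel": joint speeds; "effort": joint torques, N m; "ee_pos": TCP position; "eef_rot": TCP orientation; "wrist_force": force on the tool from outside, world axes, zero at the start; "wrist_torque": the same for the moment, N m; "finger_gap": finger opening in m.
Only numpy, scipy, OpenCV 4.12 (cv2) and the standard library are available. Lean on these libraries where they do the work, as an engineer would, in place of code of your own. Each camera call takes 0.05 s, during which the arm holds its last target.

## Working session

There is one attempt and no reset: what is moved stays moved. The work goes in short steps, Python scripts to look and compute and a tool call to move; the robot and the scene stay as the last step left them, time stands still between calls to the robot, and variables do not carry over. Pictures are saved under pics/ and viewed, and the job is handed in when it is done.

Besides the shell and the picture viewer there is one more tool, called after "Call:" as name(argument=value, ...), one argument or row to a line, values as JSON. apply_moves: Moves the arm, as the interface text tells. Its arguments: {"type":"object","properties":{"motion":{"type":"array","items":{"type":"array","items":{"type":"number"}}},"jaw":{"type":"number"}},"required":["motion"]}

```bash
mkdir -p pics; ls
cat > h.py <<'E'
import numpy as np, cv2
from rig import telemetry, viewer, ticket
from scipy.spatial.transform import Rotation as R
def cap(n,save=None):
    c=viewer.capture(n)
    if save: cv2.imwrite('pics/'+save,c['pixels'])
    np.savez('last_'+n+'.npz',**{k:np.asarray(v) for k,v in c.items()})
    return c
def ray(c,u,v):
    K=c['camera_matrix'];k=float(c['k1'])
    d=np.array([(u-K[0,2])/K[0,0],(v-K[1,2])/K[1,1]])
    return cv2.undistortPoints(np.array([[[u,v]]],float),K,np.array([k,0,0,0.])).ravel()
def pt(c,u,v,depth=None):
    s=ray(c,u,v); z=c['depth'][int(round(v)),int(round(u))] if depth is None else depth
    T=c['cam_to_world']; return (T@np.array([s[0]*z,s[1]*z,z,1]))[:3]
def atz(c,u,v,z):
    s=ray(c,u,v);T=c['cam_to_world'];d=T[:3,:3]@np.array([s[0],s[1],1]);o=T[:3,3]
    return o+d*(z-o[2])/d[2]
def proj(c,p):
    T=np.linalg.inv(c['cam_to_world']);q=T@np.append(p,1);s=q[:2]/q[2];r2=s@s
    s=s*(1+float(c['k1'])*r2);K=c['camera_matrix'];return K[0,0]*s[0]+K[0,2],K[1,1]*s[1]+K[1,2]
def load(n): return dict(np.load('last_'+n+'.npz'))
def st():
    o=telemetry.get_obs();return o
E
python3 - <<'E'
from h import *
for n in ['scene','side','wrist']: c=cap(n,n+'0.png')
o=st()
for k in o: print(k,np.round(o[k],3))
E
```

```text
pics
time 0.15
q [ 1.29   0.418 -0.01   1.614  0.005  1.111 -0.053]
joint_vel [-0.    -0.001 -0.001 -0.002  0.     0.001 -0.001]
effort [ 1.0000e-03 -8.5153e+01  6.3800e-01 -4.2614e+01 -4.9000e-02  1.7000e-02
  0.0000e+00]
ee_pos [ 0.148 -0.607  0.224]
eef_rot [ 0.556 -0.556  0.437 -0.436]
wrist_force [ 0.576 -0.053 -0.585]
wrist_torque [-0.034 -0.011  0.027]
finger_gap 0.094
```

View pics/scene0.png

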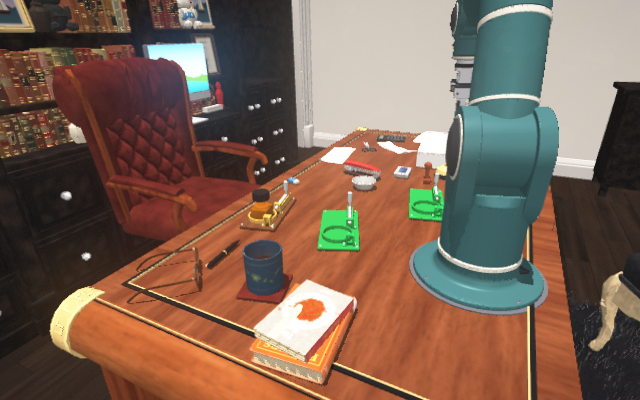

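View pics/side0.png

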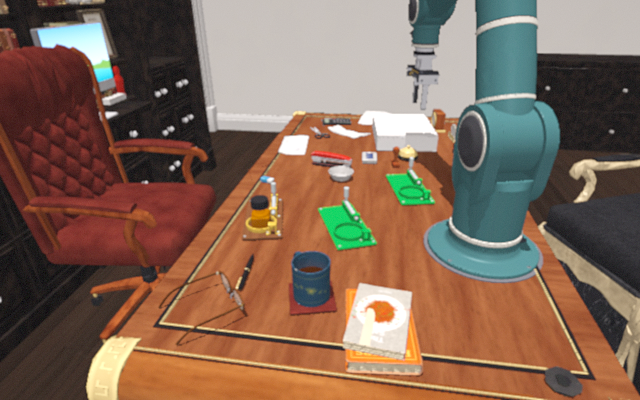

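View pics/wrist0.png

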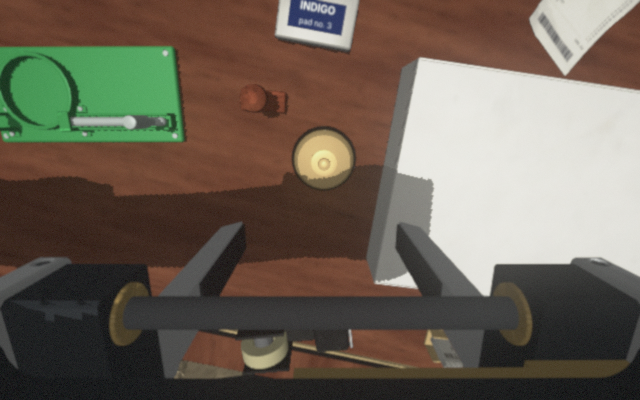

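Three things have the stand's shape: green plates at scene pixels (339,230) and (428,203), and the wooden one with brass well, amber bottle and black cap at (262,208). The wooden one fits; I'll confirm it in enlarged crops and measure.

Run:
```python
from h import *
for n,(a,b,w,h) in dict(scene=(225,165,85,75),side=(225,165,85,80)).items():
    c=load(n); s=8 if n=='side' else 8
    im=cv2.resize(c['pixels'][b:b+h,a:a+w],None,fx=s,fy=s,interpolation=cv2.INTER_CUBIC)
    cv2.imwrite(f'pics/{n}_crop.png',im[:600,:800])
c=load('scene');
print(c['camera_matrix'],c['cam_to_world'],c['k1'])
for u,v in [(262,190),(262,215),(286,185),(339,230),(243,222),(270,226)]: print(u,v,pt(c,u,v))
c=load('side');print(c['cam_to_world'])
for u,v in [(260,201),(275,185),(247,237),(280,238),(260,216)]: print(u,v,pt(c,u,v))
```

```text
[[370.83138168   0.         317.40829747]
 [  0.         370.83138168 197.97854289]
 [  0.           0.           1.        ]] [[-0.889598   -0.1687647   0.42442182 -0.01294127]
 [-0.45633993  0.36750631 -0.81036596  0.79659222]
 [-0.01921653 -0.91458055 -0.40394695  0.50594787]
 [ 0.          0.          0.          1.        ]] 0.01956267038867602
262 190 [ 0.59099732 -0.01106207  0.09528288]
262 215 [0.57953176 0.01456527 0.02829512]
286 185 [ 0.58621563 -0.13305695  0.06716133]
339 230 [ 0.35222188 -0.02457062  0.0123309 ]
243 222 [0.62421073 0.04828653 0.01150095]
270 226 [0.53928478 0.03525284 0.01130808]
[[-0.98758616 -0.06755368  0.14181003  0.2673737 ]
 [-0.15699171  0.45445901 -0.87682416  0.92110827]
 [-0.00521415 -0.8882024  -0.4594228   0.59134358]
 [ 0.          0.          0.          1.        ]]
260 201 [0.58149537 0.01378908 0.09348174]
275 185 [ 6.23743881e-01 -2.77134330e-01  3.45155239e-04]
247 237 [0.609744   0.06175874 0.00759652]
280 238 [ 0.52494465  0.04069668 -0.00087354]
260 216 [0.58431264 0.01622211 0.04849989]
```

View pics/scene_crop.png

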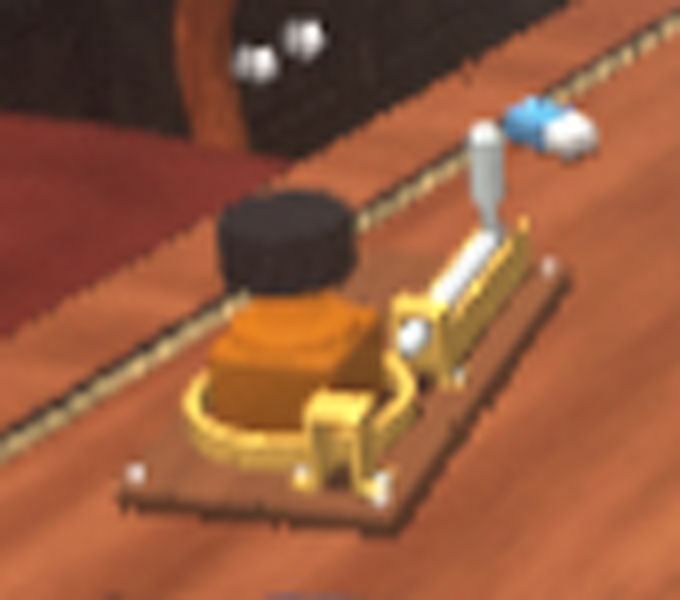

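View pics/side_crop.png

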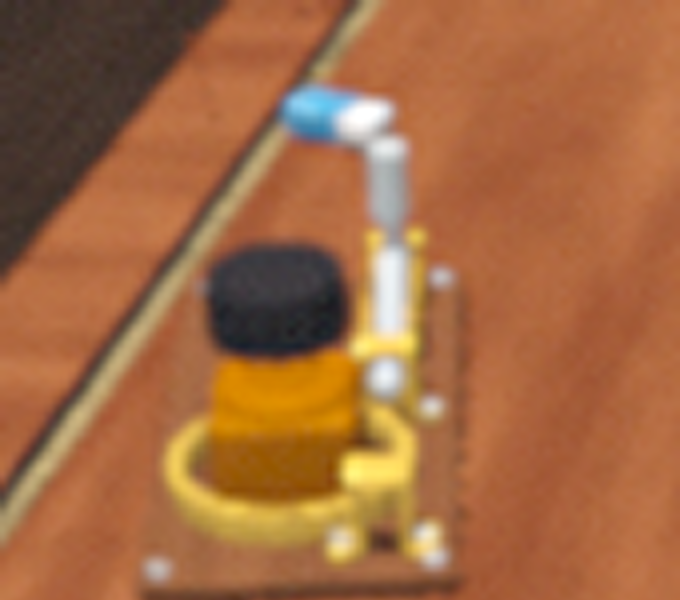

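The crops confirm it: the wooden plate with brass well, amber square bottle and black cap, plus a bolt handle at the back. I'll fit the stand pose to the features I read off.

Run:
```python
from h import *
from scipy.optimize import least_squares
sc,sd=load('scene'),load('side')
obs=[(sc,'h',(484,130)),(sc,(0,0,.091),(287,218)),(sc,(-.033,.045,.039),(338,405)),(sc,(-.058,.063,.008),(393,520)),(sc,(-.058,-.159,.008),(572,272)),(sc,(.050,.063,.008),(122,490)),
(sd,'h',(388,145)),(sd,(0,0,.091),(278,268)),(sd,(-.033,.045,.039),(380,470)),(sd,(-.058,.063,.008),(460,577)),(sd,(.050,.063,.008),(145,588))]
def P(x,p): 
    if p=='h': p=(-.033,x[3]-.138,.076)
    c,s=np.cos(x[2]),np.sin(x[2]);return np.array([x[0]+c*p[0]-s*p[1],x[1]+s*p[0]+c*p[1],p[2]])
def f(x):
    r=[]
    for c,p,(u,v) in obs:
        off=(225,165); q=proj(c,P(x,p)); r+=[q[0]-((u+.5)/8-.5+off[0]),q[1]-((v+.5)/8-.5+off[1])]
    return r
s=least_squares(f,[.58,.01,0.,.006],loss='soft_l1');print(s.x);print(np.round(np.reshape(s.fun,(-1,2)),1))
print(P(s.x,'h'))
```

```text
[ 0.59016688 -0.00377422  0.2481549   0.00657061]
[[ 0.7  0.8]
 [ 0.5  0.5]
 [ 0.9  1. ]
 [ 1.1  0.2]
 [ 0.4 -0.4]
 [-1.   0.5]
 [-0.7 -0.1]
 [-0.4  0.5]
 [-0.1 -0.3]
 [-0.1 -0.8]
 [-1.5 -0. ]]
[ 0.59045889 -0.13928288  0.076     ]
```

```bash
cat >> h.py <<'E'
def delta(tp,yaw,o=None):
    """row (cm, rotvec) to reach tool pos tp with tool y down, tool x at yaw"""
    o=o or st(); q=np.array(o['eef_rot']);Rc=R.from_quat(q,scalar_first=True)
    x=np.array([np.cos(yaw),np.sin(yaw),0]);y=np.array([0,0,-1.]);z=np.cross(x,y)
    Rt=R.from_matrix(np.c_[x,y,z])
    return np.round(100*Rc.inv().apply(np.array(tp)-o['ee_pos']),2),np.round((Rc.inv()*Rt).as_rotvec(),3)
E
python3 - <<'E'
from h import *
o=st();print(R.from_quat(o['eef_rot'],scalar_first=True).as_matrix().round(3))
c=load('wrist');T=c['cam_to_world'];print(T.round(3))
for yaw in [.248,.248+np.pi,.248-np.pi]: print(yaw,delta([.5905,-.139,.224],yaw))
E
```

```text
[[ 0.238 -0.     0.971]
 [-0.971  0.001  0.238]
 [-0.001 -1.    -0.   ]]
[[ 0.238 -0.94  -0.244  0.22 ]
 [-0.971 -0.231 -0.058 -0.589]
 [-0.002  0.25  -0.968  0.383]
 [ 0.     0.     0.     1.   ]]
0.248 (array([-3.494e+01,  2.000e-02,  5.406e+01]), array([-1.000e-03, -1.579e+00, -1.000e-03]))
3.3895926535897933 (array([-3.494e+01,  2.000e-02,  5.406e+01]), array([ 1.000e-03,  1.563e+00, -1.000e-03]))
-2.893592653589793 (array([-3.494e+01,  2.000e-02,  5.406e+01]), array([ 1.000e-03,  1.563e+00, -1.000e-03]))
```

Call:
apply_moves(
  motion=[
    [-35,0,54,0,-1.58,0],
    [-35,0,54,0,-1.58,0],
    [-35,0,54,0,-1.58,0],
    [-35,0,54,0,-1.58,0],
    [-35,0,54,0,-1.58,0],
  ],
)

```text
time: 0.57
ee_pos: [0.2923, -0.4538, 0.2244]
eef_rot: [-0.664, 0.664, -0.243, 0.242]
wrist_force: [0.7, -0.7, 0.4]
finger_gap: 0.094
```

```bash
python3 -c "
from h import *
print(st()['ee_pos'],st()['q'],delta([.5905,-.139,.2],.248))"
```

```text
[ 0.29225202 -0.45376278  0.22437736] [ 1.11915769  0.27347135 -0.21112238  1.82122646  0.06540019  1.05378623
  0.18336286] (array([ 2.54,  2.43, 43.29]), array([ 0.   , -0.948, -0.   ]))
```

Call:
apply_moves(
  motion=[
    [2.5,2,43,0,-0.95,0],
    [2.5,2,43,0,-0.95,0],
    [2.5,2,43,0,-0.95,0],
    [2.5,2,43,0,-0.95,0],
    [2.5,2,43,0,-0.95,0],
  ],
)

```text
time: 0.98
ee_pos: [0.4363, -0.3035, 0.2148]
eef_rot: [-0.707, 0.707, -0.027, 0.027]
wrist_force: [0.7, -1.1, -0.8]
finger_gap: 0.0941
```

```bash
python3 -c "
from h import *
print(st()['ee_pos'],st()['q'],delta([.5905,-.139,.18],.248))"
```

```text
[ 0.43626081 -0.30354498  0.21480004] [ 0.90290969  0.28679217 -0.41886766  1.84551344  0.13425969  1.03679864
  0.35568741] (array([14.15,  3.48, 17.56]), array([ 0.   , -0.323, -0.   ]))
```

Call:
apply_moves(
  motion=[
    [14,3.5,17.6,0,-0.32,0],
    [14,3.5,17.6,0,-0.32,0],
    [14,3.5,17.6,0,-0.32,0],
    [14,3.5,17.6,0,-0.32,0],
    [14,3.5,17.6,0,-0.32,0],
  ],
)

```text
time: 1.4
ee_pos: [0.577, -0.1536, 0.1823]
eef_rot: [0.702, -0.702, -0.084, 0.084]
wrist_force: [-1.0, -2.1, -0.1]
finger_gap: 0.0939
```

Call:
apply_moves(
  motion=[
    [1.4,0.3,1,0,0,0],
    [1.4,0.3,1,0,0,0],
    [1.4,0.3,1,0,0,0],
    [1.4,0.3,1,0,0,0],
    [1.4,0.3,1,0,0,0],
  ],
)

```text
time: 1.82
ee_pos: [0.5867, -0.1434, 0.1799]
eef_rot: [-0.702, 0.702, 0.084, -0.084]
wrist_force: [-0.6, -0.1, 0.6]
finger_gap: 0.094
```

```bash
python3 -c "
from h import *
c=cap('wrist','w1.png')
print(st()['ee_pos'],st()['q'],delta([.5905,-.139,.18],.248))"
```

```text
[ 0.58679899 -0.14333964  0.17996116] [ 0.58111659  0.47343721 -0.51880229  1.69776198  0.26574941  1.04089813
  0.21140211] (array([ 0.46, -0.  ,  0.33]), array([ 0.001, -0.011, -0.   ]))
```

View pics/w1.png

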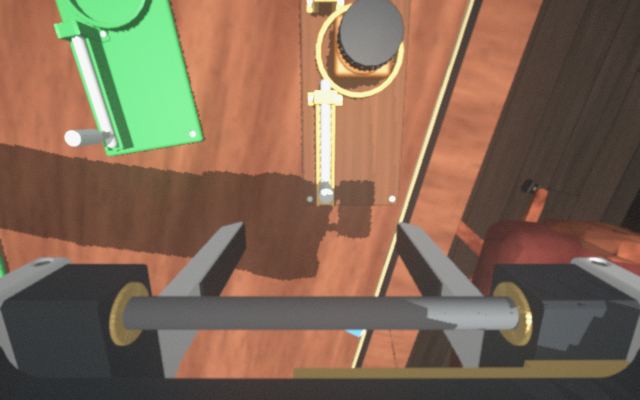

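The wrist view shows the wooden stand: bolt handle (326,192), guide (326,97), cap (371,32), well (360,50). I'll measure from an enlarged crop.

Run:
```python
from h import *
c=load('wrist')
im=cv2.resize(c['pixels'][0:215,290:420],None,fx=2.7,fy=2.7,interpolation=cv2.INTER_CUBIC);cv2.imwrite('pics/w1c.png',im)
im=cv2.resize(c['pixels'][165:215,290:350],None,fx=10,fy=10,interpolation=cv2.INTER_CUBIC);cv2.imwrite('pics/w1d.png',im)
```

```text
(no output)
```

View pics/w1c.png

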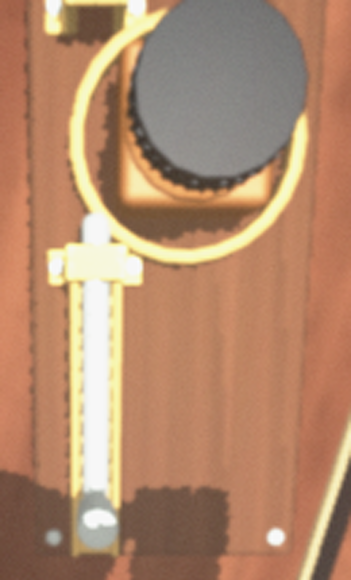

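View pics/w1d.png

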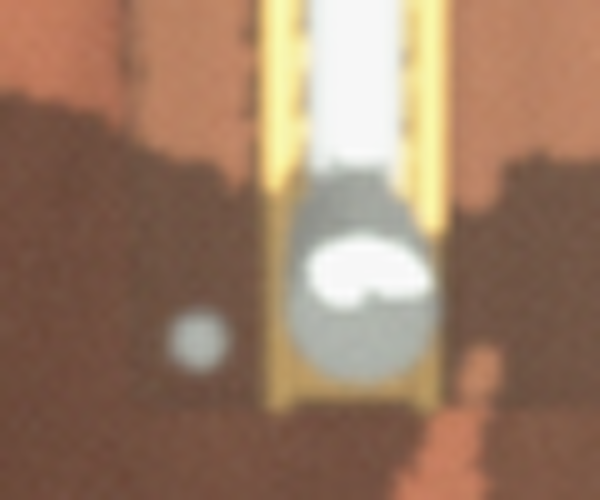

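Run:
```python
from h import *
from scipy.optimize import least_squares
c=load('wrist')
obs=[('h',(326.3,195.3)),((-.033,-.043,.039),(325,97.5)),((.05,-.159,.008),(399.5,204)),((-.058,-.159,.008),(303,204)),((0,0,.091),(371.7,32.3)),
 ((0,-.0425,.020),(361.,96.5)),((0.0425,0,.020),(403.5,50.))]
def P(x,p): 
    if p=='h': p=(-.033,x[3]-.138,.076)
    q,s=np.cos(x[2]),np.sin(x[2]);return np.array([x[0]+q*p[0]-s*p[1],x[1]+s*p[0]+q*p[1],p[2]])
def f(x): return np.ravel([np.array(proj(c,P(x,p)))-uv for p,uv in obs])
s=least_squares(f,[.59,.0,0.25,.006],loss='soft_l1');print(s.x);print(np.round(np.reshape(s.fun,(-1,2)),1))
h=P(s.x,'h');print(h,P(s.x,(-.033,-.058,.062)))
print(pt(c,326,194),pt(c,372,32))
print(delta([h[0],h[1],.062],s.x[2]))
```

```text
[ 0.59277469 -0.00393875  0.24496379  0.0092975 ]
[[ 0.3 -0. ]
 [ 0.6 -1. ]
 [-0.3  1.7]
 [ 0.3  2.4]
 [-0.2 -1.8]
 [-2.5  0.4]
 [ 0.4  0.2]]
[ 0.59197295 -0.13680218  0.076     ] [ 0.5748261  -0.06821042  0.062     ]
[ 0.591347   -0.13629015  0.07386156] [ 0.59344177 -0.00478462  0.0908749 ]
(array([ 0.66, 11.8 ,  0.52]), array([ 0.001, -0.008, -0.   ]))
```

Call:
apply_moves(
  motion=[
    [0.6,2,0.6,0,0,0],
    [0.6,5,0.6,0,0,0],
    [0.6,8,0.6,0,0,0],
    [0.6,10.5,0.6,0,0,0],
    [0.6,11.8,0.6,0,0,0],
  ],
  jaw=60,
)

```text
time: 2.28
ee_pos: [0.5901, -0.1356, 0.0592]
eef_rot: [0.702, -0.702, -0.083, 0.085]
wrist_force: [-0.5, 0.5, 0.8]
finger_gap: 0.0643
```

Call:
apply_moves(
  motion=[
    [0,0,0,0,0,0],
    [0,0,0,0,0,0],
    [0,0,0,0,0,0],
    [0,0,0,0,0,0],
    [0,0,0,0,0,0],
  ],
)

```text
time: 2.7
ee_pos: [0.5924, -0.135, 0.0631]
eef_rot: [-0.702, 0.702, 0.085, -0.084]
wrist_force: [0.5, -0.8, -0.5]
finger_gap: 0.0565
```

```bash
python3 -c "
from h import *
c=cap('wrist','w2.png')
print(st()['ee_pos'],st()['wrist_force'],delta([.592,-.137,.062],.245))"
```

```text
[ 0.59221472 -0.13499003  0.06280775] [-0.16647833 -0.10158052  0.22578435] (array([-0.07,  0.08, -0.19]), array([ 0.001, -0.006,  0.001]))
```

View pics/w2.png

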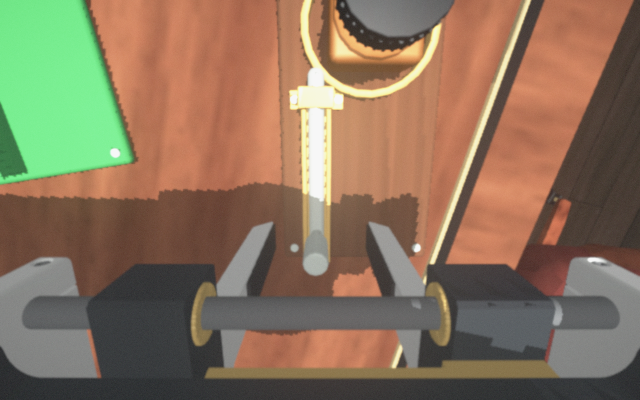

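```bash
python3 -c "
from h import *
c=load('wrist')
h=atz(c,315.5,262,.076);print(h,delta([h[0],h[1],.062],.245), proj(c,st()['ee_pos']))"
```

```text
[ 0.5911524  -0.13598706  0.076     ] (array([-0.13,  0.08, -0.07]), array([ 0.001, -0.006,  0.001])) (np.float64(318.0650018653056), np.float64(250.04492929930376))
```

The handle sits between the pads, so I'll close on it.

Call:
apply_moves(
  motion=[
    [-0.1,0,-0.1,0,0,0],
    [-0.1,0,-0.1,0,0,0],
    [-0.1,0,-0.1,0,0,0],
    [-0.1,0,-0.1,0,0,0],
    [-0.1,0,-0.1,0,0,0],
  ],
  jaw=0,
)

```text
time: 3.17
ee_pos: [0.591, -0.1359, 0.0617]
eef_rot: [0.702, -0.702, -0.084, 0.084]
wrist_force: [-0.6, -0.2, -0.3]
finger_gap: 0.0264
```

Call:
apply_moves(
  motion=[
    [0,0,0,0,0,0],
    [0,0,0,0,0,0],
    [0,0,0,0,0,0],
    [0,0,0,0,0,0],
    [0,0,0,0,0,0],
  ],
)

```text
time: 3.58
ee_pos: [0.59, -0.1362, 0.0616]
eef_rot: [0.702, -0.702, -0.083, 0.085]
wrist_force: [-6.3, -0.6, 6.4]
finger_gap: 0.0134
```

Call:
apply_moves(
  motion=[
    [0,0,0.8,0,0,0],
    [0,0,1.8,0,0,0],
    [0,0,3,0,0,0],
    [0,0,4,0,0,0],
    [0,0,5,0,0,0],
  ],
)

```text
time: 4.0
ee_pos: [0.5783, -0.0881, 0.0616]
eef_rot: [-0.702, 0.702, 0.083, -0.085]
wrist_force: [-3.9, -5.8, 3.7]
finger_gap: 0.0134
```

Call:
apply_moves(
  motion=[
    [0,0,0.6,0,0,0],
    [0,0,1,0,0,0],
    [0,0,1.2,0,0,0],
    [0,0,1.4,0,0,0],
    [0,0,1.6,0,0,0],
  ],
)

```text
time: 4.42
ee_pos: [0.5745, -0.0729, 0.0616]
eef_rot: [-0.702, 0.702, 0.083, -0.085]
wrist_force: [-5.5, -5.4, 3.7]
finger_gap: 0.0135
```

```bash
python3 -c "
from h import *
c=cap('wrist','w3.png')
print(st()['ee_pos'],st()['wrist_force'],delta([.5748,-.0682,.062],.245))"
```

```text
[ 0.57443646 -0.0723972   0.06161852] [-6.09454131 -5.42076618  4.6841306 ] (array([ 0.13, -0.04,  0.4 ]), array([ 0.001, -0.006, -0.002]))
```

View pics/w3.png

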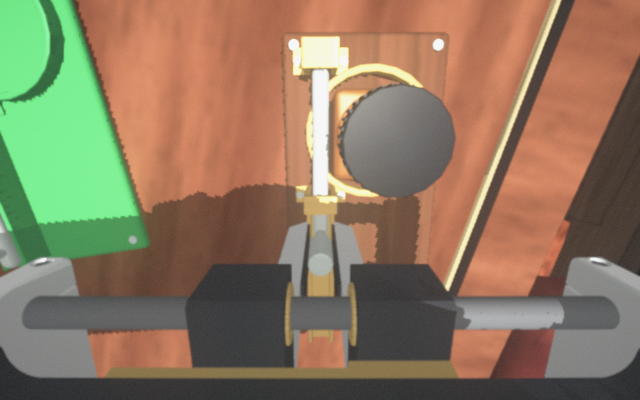

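The bolt passes in front of the bottle and enters the keeper at (320,60). I'll push to the end stop and watch the force.

Call:
apply_moves(
  motion=[
    [0,0,0.15,0,0,0],
    [0,0,0.3,0,0,0],
    [0,0,0.45,0,0,0],
    [0,0,0.5,0,0,0],
    [0,0,0.5,0,0,0],
  ],
)

```text
time: 4.88
ee_pos: [0.5733, -0.0679, 0.0616]
eef_rot: [-0.702, 0.702, 0.083, -0.085]
wrist_force: [-5.4, -4.3, 4.1]
finger_gap: 0.0131
```

Call:
apply_moves(
  motion=[
    [0,0,0.1,0,0,0],
    [0,0,0.2,0,0,0],
    [0,0,0.3,0,0,0],
    [0,0,0.3,0,0,0],
    [0,0,0.3,0,0,0],
  ],
)

```text
time: 5.3
ee_pos: [0.573, -0.0664, 0.0616]
eef_rot: [-0.701, 0.703, 0.083, -0.084]
wrist_force: [-3.1, -11.1, 1.5]
finger_gap: 0.0132
```

Call:
apply_moves(
  motion=[
    [0,0,0.1,0,0,0],
    [0,0,0.2,0,0,0],
    [0,0,0.3,0,0,0],
    [0,0,0.3,0,0,0],
    [0,0,0.3,0,0,0],
  ],
)

```text
time: 5.72
ee_pos: [0.5729, -0.0662, 0.0617]
eef_rot: [-0.7, 0.704, 0.083, -0.083]
wrist_force: [3.0, -24.6, -2.4]
finger_gap: 0.0133
```

```bash
python3 -c "
from h import *
c=cap('wrist','w4.png')
print(st()['ee_pos'],st()['wrist_force'],delta([.5748,-.0682,.062],.245))"
```

```text
[ 0.57289629 -0.06620458  0.0616735 ] [  2.32804806 -24.25351451  -2.78243593] (array([ 0.14, -0.03, -0.24]), array([ 0.005, -0.01 , -0.001]))
```

View pics/w4.png

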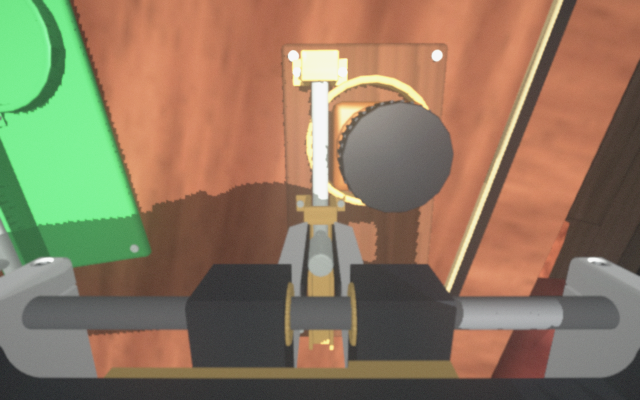

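The force rose to 24 N with no further travel, so the bolt is at its end stop, about 72 mm from where it started. Now I'll relax, release and go up.

Call:
apply_moves(
  motion=[
    [0,0,-0.2,0,0,0],
    [0,0,-0.3,0,0,0],
    [0,0,-0.3,0,0,0],
    [0,0,-0.3,0,0,0],
    [0,0,-0.3,0,0,0],
  ],
  jaw=40,
)

```text
time: 6.18
ee_pos: [0.5735, -0.0636, 0.0617]
eef_rot: [0.702, -0.702, -0.084, 0.084]
wrist_force: [-0.1, -0.2, -0.7]
finger_gap: 0.0373
```

Call:
apply_moves(
  motion=[
    [0,-1,0,0,0,0],
    [0,-4,0,0,0,0],
    [0,-7,0,0,0,0],
    [0,-10,0,0,0,0],
    [0,-13,-3,0,0,0],
  ],
)

```text
time: 6.6
ee_pos: [0.58, -0.0873, 0.1939]
eef_rot: [0.702, -0.701, -0.087, 0.087]
wrist_force: [1.0, 1.5, -0.0]
finger_gap: 0.0374
```

Call:
apply_moves(
  motion=[
    [0,-1,-3,0,0.12,0],
    [0,-1,-3,0,0.24,0],
    [0,-1,-3,0,0.35,0],
    [0,-1,-3,0,0.35,0],
    [0,-1,-3,0,0.35,0],
  ],
  jaw=100,
)

```text
time: 7.02
ee_pos: [0.5876, -0.1213, 0.2018]
eef_rot: [-0.706, 0.706, -0.038, 0.038]
wrist_force: [0.3, 0.3, -0.3]
finger_gap: 0.0674
```

```bash
python3 -c "
from h import *
c=cap('wrist','w5.png');cap('scene','s5.png')
print(st()['ee_pos'],st()['q'],st()['wrist_force'])"
```

```text
[ 0.58751094 -0.12131401  0.20141101] [ 0.50203393  0.43146505 -0.4560226   1.68999329  0.21141597  1.06927546
 -0.12633878] [ 0.46505298  0.12343994 -0.20119576]
```

View pics/w5.png

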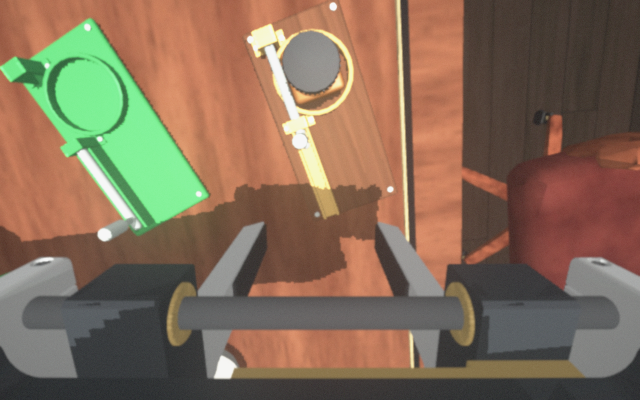

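Run:
```python
from h import *
c=load('wrist')
for u,v in [(512,200),(470,170),(555,125),(600,140)]: print(u,v,pt(c,u,v))
s=load('scene')
im=cv2.resize(s['pixels'][165:240,225:310],None,fx=7,fy=7,interpolation=cv2.INTER_CUBIC);cv2.imwrite('pics/s5c.png',im)
im=cv2.resize(c['pixels'][0:230,230:410],None,fx=2.6,fy=2.6,interpolation=cv2.INTER_CUBIC);cv2.imwrite('pics/w5c.png',im)
print(atz(c,300,141,.076),'home pred',.5748,-.0682)
```

```text
512 200 [ 0.99447618 -0.26921448 -0.28509833]
470 170 [ 1.08611316 -0.27954726 -0.67479495]
555 125 [ 1.36196272 -0.15763045 -0.67197948]
600 140 [ 1.11201673 -0.14623244 -0.21798778]
[ 0.57530666 -0.06832201  0.076     ] home pred 0.5748 -0.0682
```

View pics/s5c.png

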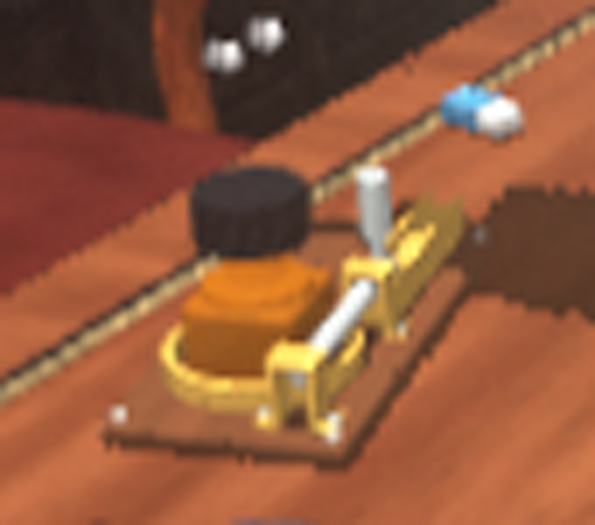

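View pics/w5c.png

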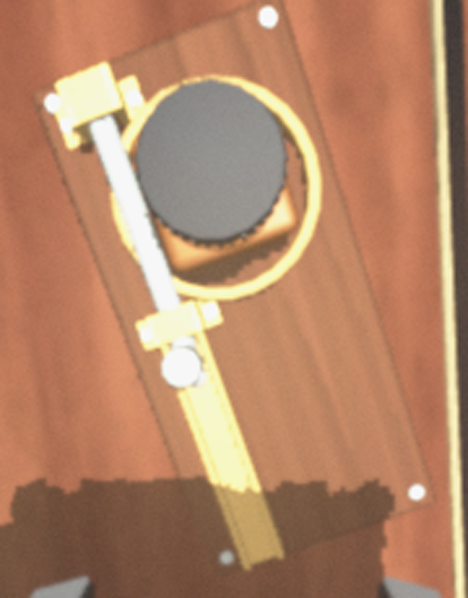

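The handle sits at its predicted home position to about 0.5 mm. Next is the cap, with its top centre at (311,61.5).

Run:
```python
from h import *
c=load('wrist'); p=atz(c,311,61.3,.091);print(p,delta([p[0],p[1],.17],-.45))
```

```text
[ 0.59324392 -0.00429407  0.091     ] (array([-0.67,  3.14, 11.7 ]), array([-0.   ,  0.344, -0.   ]))
```

Call:
apply_moves(
  motion=[
    [-0.7,3.1,3,0,0.1,0],
    [-0.7,3.1,6.5,0,0.2,0],
    [-0.7,3.1,10,0,0.3,0],
    [-0.7,3.1,11.7,0,0.35,0],
    [-0.7,3.1,11.7,0,0.35,0],
  ],
)

```text
time: 7.53
ee_pos: [0.5935, 0.0006, 0.1703]
eef_rot: [0.69, -0.688, 0.16, -0.159]
wrist_force: [0.8, 0.8, 0.1]
finger_gap: 0.094
```

Call:
apply_moves(
  motion=[
    [0,0,0,0,0,0],
    [0,0,0,0,0,0],
    [0,0,0,0,0,0],
    [0,0,0,0,0,0],
    [0,0,0,0,0,0],
  ],
)

```text
time: 7.95
ee_pos: [0.5935, -0.0057, 0.1702]
eef_rot: [-0.688, 0.688, -0.162, 0.162]
wrist_force: [-0.2, 0.2, 0.3]
finger_gap: 0.0938
```

```bash
python3 -c "
from h import *
c=cap('wrist','w6.png')
print(st()['ee_pos'],st()['q'],delta([.5930,-.0042,.081],-.45))"
```

```text
[ 0.59356788 -0.0054671   0.17021819] [ 0.27228898  0.44782526 -0.40779933  1.73585285  0.20552772  1.00011211
 -0.67263537] (array([-0.11,  8.92,  0.09]), array([ 0.   , -0.011,  0.   ]))
```

View pics/w6.png

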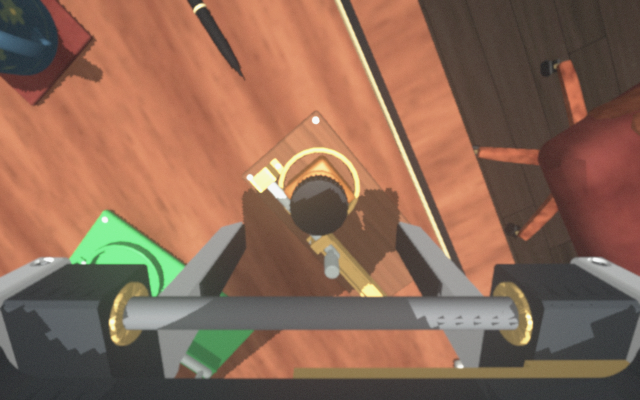

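```bash
python3 -c "
from h import *
c=load('wrist');p=atz(c,319,205.5,.091)
print(p,delta([p[0],p[1],.081],-.44))"
```

```text
[ 0.59454309 -0.00217657  0.091     ] (array([-0.06,  8.92,  0.34]), array([ 0.   , -0.021,  0.   ]))
```

Call:
apply_moves(
  motion=[
    [-0.1,1.5,0.2,0,0,0],
    [-0.1,3.5,0.2,0,0,0],
    [-0.1,5.5,0.2,0,0,0],
    [-0.1,7.5,0.2,0,0,0],
    [-0.1,8.9,0.2,0,0,0],
  ],
)

```text
time: 8.42
ee_pos: [0.593, -0.003, 0.0796]
eef_rot: [-0.688, 0.688, -0.162, 0.161]
wrist_force: [-0.0, 0.6, 0.6]
finger_gap: 0.0943
```

Call:
apply_moves(
  motion=[
    [0,0,0,0,0,0],
    [0,0,0,0,0,0],
    [0,0,0,0,0,0],
    [0,0,0,0,0,0],
    [0,0,0,0,0,0],
  ],
  jaw=62,
)

```text
time: 8.83
ee_pos: [0.5941, -0.0026, 0.0822]
eef_rot: [0.688, -0.688, 0.161, -0.162]
wrist_force: [-0.8, 0.3, -0.5]
finger_gap: 0.0641
```

```bash
python3 -c "
from h import *
c=cap('wrist','w7.png')
p=st()['ee_pos'];print(p,st()['wrist_force'],st()['finger_gap'],proj(c,[p[0],p[1],.091]),R.from_quat(st()['eef_rot'],scalar_first=True).as_matrix().round(3))"
```

```text
[ 0.5939786  -0.00260568  0.08207307] [ 0.13270063 -0.01167709 -0.40089428] 0.06052963889807269 (np.float64(319.3223696806083), np.float64(258.33586672809093)) [[ 0.896  0.001  0.445]
 [-0.445 -0.     0.896]
 [ 0.001 -1.     0.   ]]
```

View pics/w7.png

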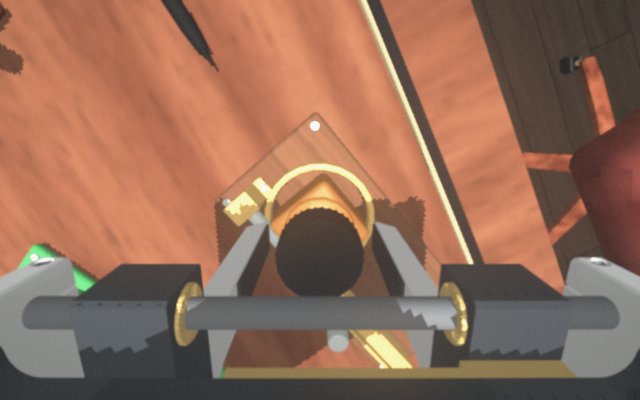

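```bash
python3 -c "
from h import *
c=load('wrist')
i=c['pixels'][190:310,250:390];i=cv2.convertScaleAbs(i,alpha=3,beta=10)
cv2.imwrite('pics/w7c.png',cv2.resize(i,None,fx=5,fy=5,interpolation=cv2.INTER_CUBIC))
for v in range(215,296,8): print(v,pt(c,320,v).round(4))"
```

```text
215 [0.6041 0.0169 0.0838]
223 [0.6029 0.0145 0.0891]
231 [0.6012 0.0111 0.0908]
239 [0.5992 0.0071 0.0908]
247 [0.5971 0.0029 0.0905]
255 [ 0.5952 -0.0009  0.0912]
263 [ 0.5932 -0.0051  0.0913]
271 [ 0.5907 -0.01    0.0898]
279 [ 0.5889 -0.0136  0.0914]
287 [ 0.5867 -0.0181  0.0911]
295 [ 0.5841 -0.0232  0.0899]
```

View pics/w7c.png

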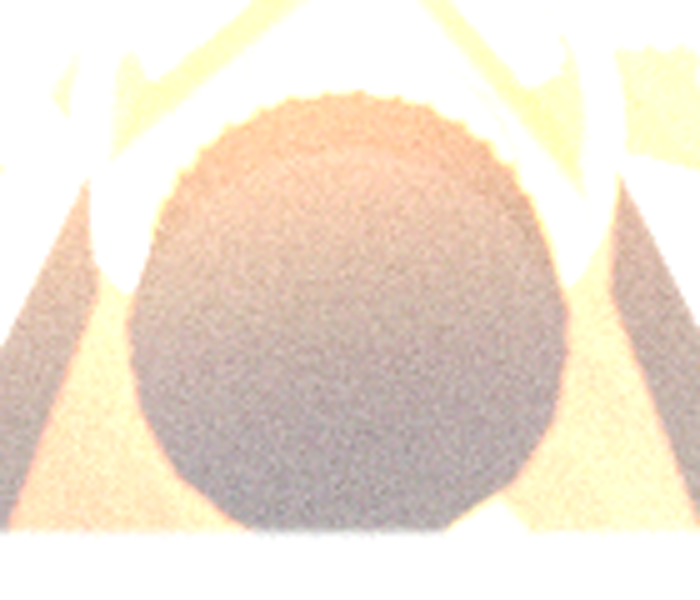

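The cap is centred between the pads to within about 1 mm. Closing.

Call:
apply_moves(
  motion=[
    [0,0,0,0,0,0],
    [0,0,0,0,0,0],
    [0,0,0,0,0,0],
    [0,0,0,0,0,0],
    [0,0,0,0,0,0],
  ],
  jaw=0,
)

```text
time: 9.3
ee_pos: [0.5936, -0.0025, 0.0814]
eef_rot: [0.688, -0.688, 0.161, -0.162]
wrist_force: [-2.2, 1.0, 5.3]
finger_gap: 0.048
```

Call:
apply_moves(
  motion=[
    [0,0,0,0,0,0],
    [0,0,0,0,0,0],
    [0,0,0,0,0,0],
    [0,0,0,0,0,0],
    [0,0,0,0,0,0],
  ],
)

```text
time: 9.72
ee_pos: [0.5936, -0.0025, 0.0814]
eef_rot: [0.688, -0.688, 0.162, -0.162]
wrist_force: [-1.9, 0.5, 6.2]
finger_gap: 0.0476
```

```bash
python3 -c "
from h import *
o=st();print(o['ee_pos'],o['wrist_force'],o['wrist_torque'],o['finger_gap'],o['q'])"
```

```text
[ 0.59357794 -0.00246797  0.0814029 ] [-1.94442338  0.48325945  6.20464203] [0.02841301 0.52203737 0.03435292] 0.04764153061535115 [ 0.23906139  0.56025287 -0.37496068  1.79509443  0.26535626  0.83587252
 -0.72400012]
```

Call:
apply_moves(
  motion=[
    [0,0,0,0,-0.08,0],
    [0,0,0,0,-0.16,0],
    [0,0,0,0,-0.24,0],
    [0,0,0,0,-0.32,0],
    [0,0,0,0,-0.4,0],
  ],
)

```text
time: 10.13
ee_pos: [0.5939, -0.0024, 0.0817]
eef_rot: [0.707, -0.707, 0.02, -0.02]
wrist_force: [-2.7, 1.9, 8.7]
finger_gap: 0.0479
```

```bash
python3 -c "
from h import *
c=cap('wrist','w8.png')
o=st();print(o['ee_pos'],o['wrist_force'],o['wrist_torque'],o['finger_gap'],o['q'])"
```

```text
[ 0.59389807 -0.00236766  0.08168851] [-1.39683745  0.54908179  9.71489406] [ 0.13937274  0.28659445 -0.02287744] 0.047566814049612896 [ 0.31017922  0.577104   -0.47073121  1.79219869  0.33512453  0.8513371
 -0.36869267]
```

View pics/w8.png

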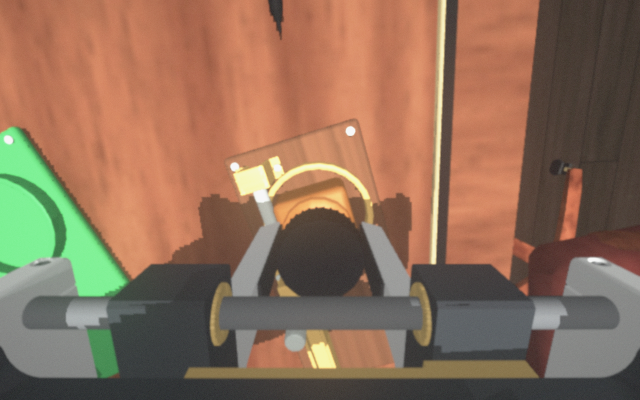

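Call:
apply_moves(
  motion=[
    [0,0,0,0,-0.08,0],
    [0,0,0,0,-0.16,0],
    [0,0,0,0,-0.24,0],
    [0,0,0,0,-0.32,0],
    [0,0,0,0,-0.4,0],
  ],
)

```text
time: 10.6
ee_pos: [0.5935, -0.0023, 0.0816]
eef_rot: [0.697, -0.697, -0.121, 0.121]
wrist_force: [-4.2, 0.4, 9.1]
finger_gap: 0.0475
```

Call:
apply_moves(
  motion=[
    [0,0,0,0,-0.06,0],
    [0,0,0,0,-0.12,0],
    [0,0,0,0,-0.18,0],
    [0,0,0,0,-0.24,0],
    [0,0,0,0,-0.3,0],
  ],
)

```text
time: 11.02
ee_pos: [0.5935, -0.0027, 0.0815]
eef_rot: [-0.671, 0.671, 0.223, -0.223]
wrist_force: [-5.6, -0.4, 9.4]
finger_gap: 0.0481
```

```bash
python3 -c "
from h import *
c=cap('wrist','w9.png');cap('side','sd9.png')
o=st();print(o['ee_pos'],o['wrist_force'],o['wrist_torque'],o['finger_gap'],o['q'])
m=R.from_quat(o['eef_rot'],scalar_first=True).as_matrix();print(np.arctan2(m[1,0],m[0,0]))"
```

```text
[ 0.59349797 -0.00268112  0.0814821 ] [-4.52063203 -0.83181754 10.16086622] [-0.22989892  0.89139422  0.02860968] 0.04762048229675073 [ 0.42589517  0.61627029 -0.63041209  1.78859527  0.45526391  0.88665219
  0.23018535]
0.6415496180621857
```

View pics/w9.png

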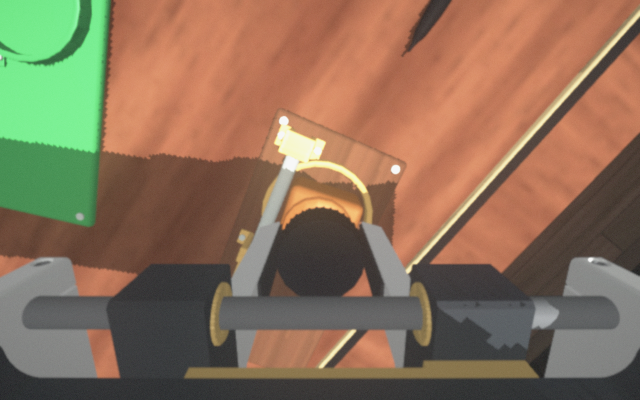

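Call:
apply_moves(
  motion=[
    [0,0,0,0,-0.06,0],
    [0,0,0,0,-0.12,0],
    [0,0,0,0,-0.18,0],
    [0,0,0,0,-0.25,0],
    [0,0,0,0,-0.25,0],
  ],
)

```text
time: 11.53
ee_pos: [0.5928, -0.0025, 0.0812]
eef_rot: [0.638, -0.637, -0.305, 0.306]
wrist_force: [-7.1, 0.7, 8.9]
finger_gap: 0.0479
```

```bash
python3 -c "
from h import *
c=cap('wrist','w10.png');cap('side','sd10.png')
o=st();print(o['ee_pos'],o['wrist_force'],o['wrist_torque'],o['finger_gap'])
m=R.from_quat(o['eef_rot'],scalar_first=True).as_matrix();print(np.arctan2(m[1,0],m[0,0]))"
```

```text
[ 0.59289836 -0.00241295  0.08125596] [-7.90193149  0.79351948  8.62573486] [ 0.11926914  1.64319179 -0.0333356 ] 0.047329519603733
0.8893815170113171
```

View pics/w10.png

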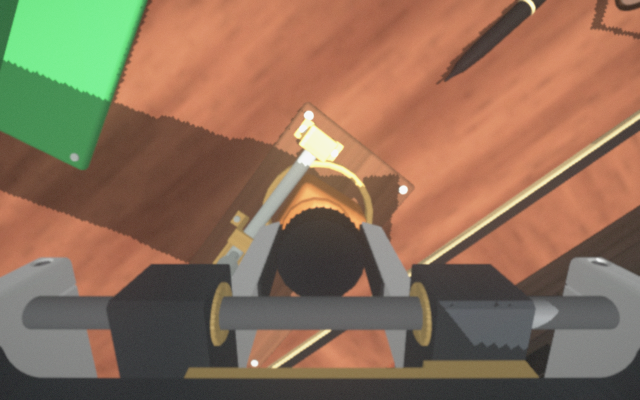

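Call:
apply_moves(
  motion=[
    [0,-0.05,0,0,0,0],
    [0,-0.1,0,0,0,0],
    [0,-0.2,0,0,0,0],
    [0,-0.3,0,0,0,0],
    [0,-0.3,0,0,0,0],
  ],
)

```text
time: 12.05
ee_pos: [0.5933, -0.0025, 0.0843]
eef_rot: [0.639, -0.638, -0.304, 0.304]
wrist_force: [-7.5, 1.5, 7.1]
finger_gap: 0.0472
```

```bash
python3 -c "
from h import *
a=load('wrist');c=cap('wrist','w11.png')
o=st();print(o['ee_pos'],o['wrist_force'],o['wrist_torque'],o['finger_gap'])
s=[cv2.resize(x['pixels'][150:310,230:400],None,fx=2.3,fy=2.3,interpolation=cv2.INTER_CUBIC) for x in (a,c)]
cv2.imwrite('pics/cmp.png',cv2.convertScaleAbs(np.hstack(s),alpha=1.5))"
```

```text
[ 0.59324363 -0.00242672  0.08433818] [-7.52029667  0.98878518  6.94058205] [ 0.21643974  1.57481112 -0.08572028] 0.04757716574908933
```

View pics/cmp.png

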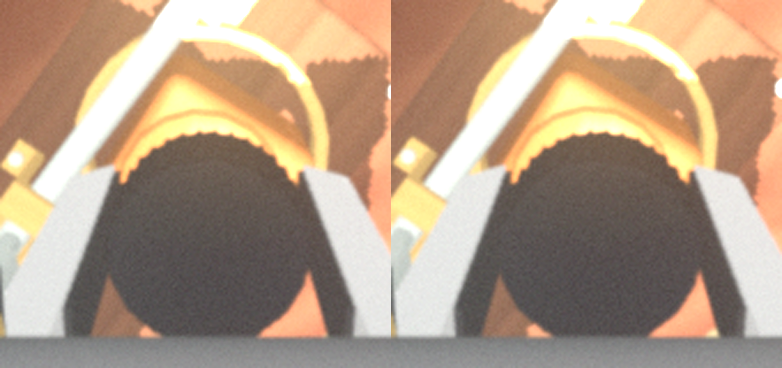

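The upward force falls only gradually (9 to 7 N). If the bottle hung from the cap the force would have gone negative, so the threads are free. I'll lift in small steps.

Call:
apply_moves(
  motion=[
    [0,-0.1,0,0,0,0],
    [0,-0.2,0,0,0,0],
    [0,-0.3,0,0,0,0],
    [0,-0.3,0,0,0,0],
    [0,-0.3,0,0,0,0],
  ],
)

```text
time: 12.52
ee_pos: [0.5937, -0.003, 0.0873]
eef_rot: [-0.638, 0.639, 0.304, -0.304]
wrist_force: [-1.4, -1.7, 0.1]
finger_gap: 0.0474
```

```bash
python3 -c "
from h import *
a=load('wrist');c=cap('wrist','w12.png');d=cap('side','sd12.png')
o=st();print(o['ee_pos'],o['wrist_force'],o['wrist_torque'],o['finger_gap'])
s=[cv2.resize(x['pixels'][150:310,230:400],None,fx=2.3,fy=2.3,interpolation=cv2.INTER_CUBIC) for x in (a,c)]
cv2.imwrite('pics/cmp2.png',cv2.convertScaleAbs(np.hstack(s),alpha=1.5))
cv2.imwrite('pics/sd12c.png',cv2.resize(d['pixels'][165:245,215:305],None,fx=7,fy=7,interpolation=cv2.INTER_CUBIC))"
```

```text
[ 0.59365636 -0.00292149  0.08720827] [-2.03316161 -1.66173092  0.58857253] [-0.52666992  0.34548082  0.02614706] 0.047524416654372285
```

View pics/cmp2.png

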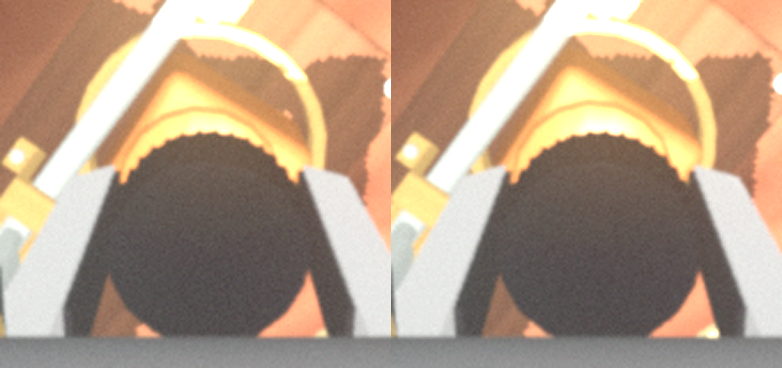

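View pics/sd12c.png

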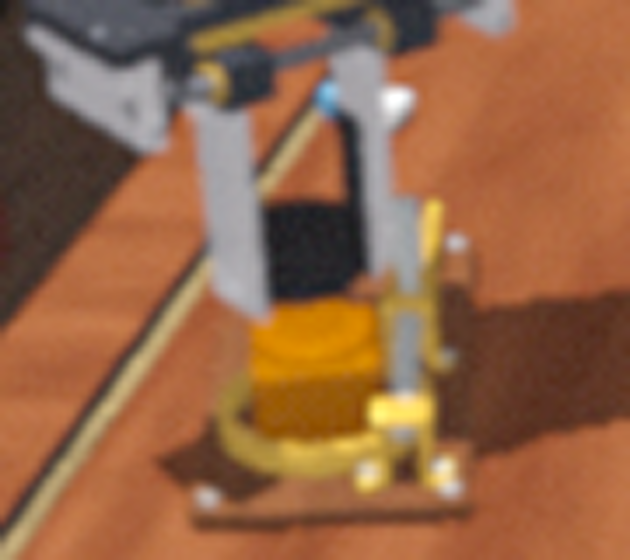

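The force is near zero 6 mm up and the bottle is still down. I'll lift 3 cm more, straight up.

Call:
apply_moves(
  motion=[
    [0,-0.4,0,0,0,0],
    [0,-1,0,0,0,0],
    [0,-1.7,0,0,0,0],
    [0,-2.4,0,0,0,0],
    [0,-3,0,0,0,0],
  ],
)

```text
time: 13.03
ee_pos: [0.594, -0.0024, 0.1185]
eef_rot: [-0.638, 0.638, 0.304, -0.304]
wrist_force: [-0.5, 0.2, -1.3]
finger_gap: 0.0474
```

Call:
apply_moves(
  motion=[
    [0,0,0,0,0,0],
    [0,0,0,0,0,0],
    [0,0,0,0,0,0],
    [0,0,0,0,0,0],
    [0,0,0,0,0,0],
  ],
)

```text
time: 13.45
ee_pos: [0.5934, -0.0026, 0.1169]
eef_rot: [0.639, -0.638, -0.304, 0.304]
wrist_force: [0.2, 0.1, -0.4]
finger_gap: 0.0473
```

```bash
python3 -c "
from h import *
c=cap('wrist','w13.png');d=cap('side','sd13.png');e=cap('scene','sc13.png')
o=st();print(o['time'],o['ee_pos'],o['wrist_force'],o['wrist_torque'],o['finger_gap'],o['joint_vel'])
f=lambda d:cv2.resize(d['pixels'][165:245,225:300],None,fx=5,fy=5,interpolation=cv2.INTER_CUBIC)
cv2.imwrite('pics/fin.png',np.hstack([f(d),f(e)]))"
```

```text
13.6 [ 0.59348316 -0.00252207  0.1170178 ] [ 0.87830015 -0.54124753 -0.37252052] [-0.03317823 -0.06162711 -0.01333184] 0.04794125966809251 [ 9.94176712e-05 -1.94591613e-03 -3.15804925e-04 -2.80524176e-03
 -1.63691449e-04 -7.27431599e-04  1.23493024e-03]
```

View pics/fin.png

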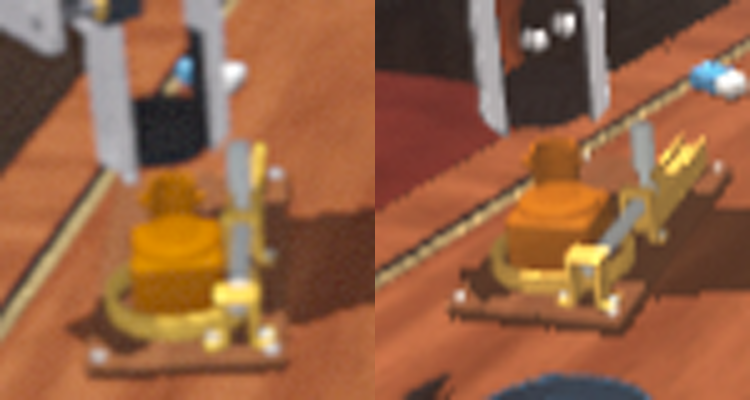

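View pics/w13.png

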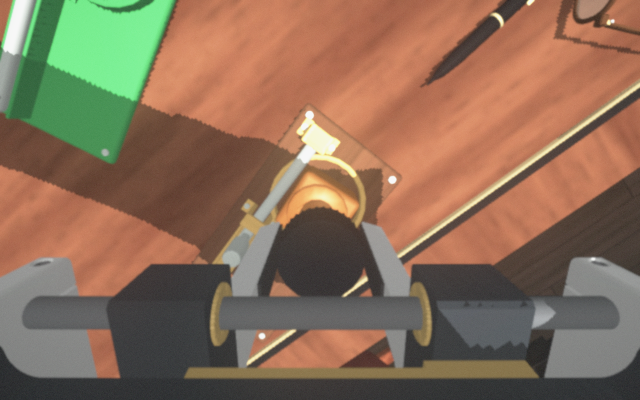

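The side and scene crops show the cap held upright above the bare threaded neck. The bottle is down in its well, the bolt is in the keeper and the arm is still. Handing in.

```bash
python3 -c "
from h import *
print(ticket.finish_job())"
```

```text
the job is handed in; nothing more can be done
None
```

I slid the bolt home, unscrewed the cap and lifted it off, and handed the job in at 13.6 s with the cap still in the gripper. `finish_job` gives no verdict.

- **Bolt:** I gripped the handle and slid it about 72 mm. At the end stop the force rose to 24 N with no further travel. After release, the handle was within about 0.5 mm of its predicted home position.
- **Unscrewing:** I turned the gripper 1.35 rad counter-clockwise. The bottle turned about 0.15 rad with the cap until it met the bolt, judging by eye from the wrist picture. I did not measure the cap's own angle directly.
- **Lifting:** Over the first 6 mm the upward force dropped from 9 N to near zero and did not go clearly negative. That fits the threads being free and the bottle staying down.
- **Last checks:** The tool is at z = 0.117 m, which puts the cap's underside about 2 cm above the mouth. The cap is upright within what the crops show, the finger gap is 48 mm, and the wrist force is around 1 N or less. The pictures show the bottle in its well and the bolt in the keeper. The pen, eraser and spectacles show no sign of being moved where they are in view, and I never went near the dish.
- **Disagreements:** A sideways force of 7–8 N built up while turning and went away once the cap was free. Two readings of the cap's centre differed by about 2 mm, so I gripped between them.

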